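Cap the two open reagent bottles

TASK

Two of the dropper bottles in the rack are open and their two loose caps stand on the white paper mat. Put each cap on the bottle it fits, the narrow one on the narrow collar and the wide one on the wide collar, fully down on the bottle's shoulder, and leave both bottles standing in the rack.

Things in the scene. Friction and masses are not known exactly. Their poses are not given: they have to be found in the camera images.
- narrow_cap_center (a point): Narrow blue ribbed plastic cap, about 30 g: closed on top, open below, standing open side down on the white paper mat (260 x 170 x 3 mm, fixed). 38 mm outside diameter, 32 mm bore, 38 mm high, top 4 mm thick. The point is its centre, 19 mm above its lower edge; z is up along its axis.
- wide_cap_center (a point): Wide blue cap, like the narrow one in all but diameter: 46 mm outside, 40 mm bore, 38 mm high; on the same mat. The point is its centre, 19 mm above its lower edge; z is up along its axis.
- narrow_bottle_seat (a point): Open dropper bottle, grey-green body, white collar and nozzle, loose in a well of the rack: body 52 mm wide with a flat shoulder, collar 28 mm wide and 14 mm high, then a cone to a nozzle tip 8 mm wide, 29 mm above the shoulder. The narrow cap goes over it (2 mm play all round) until its lower edge rests on the shoulder. The point: on the axis at the shoulder, 73 mm above the table; z is up.
- wide_bottle_seat (a point): Open bottle with a wide collar, 36 mm, all else the same; only the wide cap goes down over it. The point: on its axis at the shoulder, 73 mm above the table; z is up. The dark grey rack (275 x 80 x 45 mm, fixed) has three wells 90 mm apart in a row that points away from the robot (along x within 15 degrees); the third bottle is already closed with a 42 mm blue cap.
Mind the look-alikes: they are no part of the job. What is shaped like the part that bears narrow_cap_center but black or red is not meant.

How it is judged:
At the end, for the whole second after the job is handed in: Each cap is over the collar of its own bottle (axes within 10 mm), fully down (its lower edge within 4 mm of the shoulder) and upright within 10 degrees; both bottles stand in their wells, within 20 mm of where they started and upright within 10 degrees (horizontal distance between narrow_cap_center and narrow_bottle_seat below 0.01 m and z of narrow_cap_center in the frame of narrow_bottle_seat between 0.015 and 0.023 m and angle between each of narrow_cap_center, wide_cap_center, narrow_bottle_seat, wide_bottle_seat's own z axis and vertical below 0.17 rad and horizontal distance between wide_cap_center and wide_bottle_seat below 0.01 m and z of wide_cap_center in the frame of wide_bottle_seat between 0.015 and 0.023 m and distance of each of narrow_bottle_seat, wide_bottle_seat from where it was at the start of the episode below 0.02 m); the robot touches nothing.
It also fails if it takes over 58 s, if anything falls off the work surface, if the arm or the gripper's body presses on something with over 40 N, if the wrist force passes 120 N, or if a joint passes its speed limit or range.

ROBOT

A 7-joint arm with a two-finger parallel gripper is mounted at the origin on the work surface. World frame = base frame: x ahead of the robot, y to its left, z up, the work surface at z = 0. Lengths are in m, angles in rad, forces in N, time in s.
With the tool pointing down it reaches from about 0.35 to 0.9 m from the base axis. Payload 8.1 kg.
Tool frame: the origin (TCP) lies at the very end of the fingers, on their centre line; the grasp point (between the pads) lies 19 mm behind it; z points along the fingers, y is the line along which they close (so a half turn about z gives the same grasp; the last joint's range is limited). The gripper opens to 92 mm and grips with 3 to 60 N. Pads are 19 mm wide; open, the fingers measure 130 mm over their backs; the gripper's body (75 mm by 190 mm) begins 47 mm behind the grasp point.
Start: joints at [-1.4, 0.434, 0.025, 1.573, -0.012, 1.134, -0.075], TCP at [0.169, 0.602, 0.227] pointing down, gripper open.
Joint ranges: [-2.62, 2.62], [-0.44, 2.09], [-1.27, 1.32], [0.08, 2.57], [-1.32, 4.46], [0.12, 2], [-2.74, 2.74]. Speed limits (rad/s): [2.22, 2.22, 3.01, 3.01, 3.14, 3.14, 3.14].

INTERFACE

Orientations are given as a unit quaternion [w, x, y, z].
In Python, from bench import env gives the robot as it stands. The module is installed in compiled form; this text tells all that it offers.
- The arm moves only by the tool servo_tool, never from a script. Its argument "increments" is one flat list of numbers, 5 for each row, row after row: the shift along the tool's x, y, z in cm, then the turn about the tool's z in degrees, then the opening in per cent of the stroke, from 0 (shut) to 100 (fully open). A call has 1 to 10 rows; each row is the pose to reach, as a shift and turn from the pose commanded when the call began, along the tool's axes at that moment; what a row does not reach only later rows make up. A row lasts 1/10 s, in which the tool goes at most 50 mm and 8.59 degrees, less where a joint would pass 70% of its speed; a pose out of reach is approached as far as the arm can. A call with a gripper value outside its range is refused whole. The fingers move at their own pace and stop on an object; "grip_force" is the grip in N (left out, the last holds). Time passes only in rows, so rows that repeat a pose let the fingers close. It gives the time, the measured TCP pose, the force, the opening and the grip force at its end, in the units of the state.
- env.state(): the state, without advancing time (a new reading comes with each control period).
- env.snapshot(name): name is "scene" or "top"; returns a dict with "image" (420x560x3 uint8, red, green, blue), "fx", "fy", "cx", "cy" (pixels), "R" (3x3) and "t" (3): a world point X has camera coordinates R X + t. Camera axes: x right, y down, z forward; pixel columns grow to the right and rows downward; lengths in m; the calibration is good to about 2 mm. A picture is of the moment at which its call begins. There is no depth.
- env.sign_off(): hands the job in; it is judged then, once.
The state is a dict: "time": time; "joints": joint angles; "qd": joint speeds; "tau": joint torques, N m; "tcp_pos": TCP position; "eef_rot": TCP orientation; "contact_force": force on the tool from outside, world axes, zero at the start; "moment": the same for the moment, N m; "finger_gap": finger opening in m; "grasp_force": force on a finger pad.
Only numpy, scipy, OpenCV 4.12 (cv2) and the standard library are available. Lean on these libraries where they do the work, as an engineer would, in place of code of your own. Each camera call takes 0.05 s, during which the arm holds its last target. There are 200 camera calls.

## Working session

There is one attempt and no reset: what is moved stays moved. The work goes in short steps, Python scripts to look and compute and a tool call to move; the robot and the scene stay as the last step left them, time stands still between calls to the robot, and variables do not carry over. Pictures are saved under pics/ and viewed, at most 10 in all, crops included, and the job is handed in when it is done.

Besides the shell and the picture viewer there is one more tool, called after "Call:" as name(argument=value, ...) on one line, values as JSON. servo_tool: Moves the arm, as the interface text tells. Its arguments: {"type":"object","properties":{"increments":{"type":"array","items":{"type":"number"}},"grip_force":{"type":"number"}},"required":["increments"]}

```bash
mkdir -p pics; cat > h.py <<'E'
from bench import env
import numpy as np, cv2
def snap(n):
    s=env.snapshot(n); s['R']=np.array(s['R']); s['t']=np.array(s['t']); return s
def pix2w(s,u,v,z):
    d=s['R'].T@np.array([(u-s['cx'])/s['fx'],(v-s['cy'])/s['fy'],1]); c=-s['R'].T@s['t']
    return c+d*(z-c[2])/d[2]
def w2pix(s,X):
    p=s['R']@np.array(X)+s['t']; return np.array([s['fx']*p[0]/p[2]+s['cx'],s['fy']*p[1]/p[2]+s['cy']])
def save(n,im,k=1): cv2.imwrite('pics/'+n,cv2.resize(im[:,:,::-1],None,fx=k,fy=k,interpolation=cv2.INTER_CUBIC))
E
python3 - <<'E'
from h import *
for n in('scene','top'):
    s=snap(n); save(n+'0.png',s['image'],1.4); print(n,-s['R'].T@s['t'],s['R'].round(3).tolist(),s['fx'])
st=env.state(); print(st['tcp_pos'],st['eef_rot'],st['finger_gap'],st['time'])
E
```

```text
scene [1.02641488 0.41235101 0.57065637] [[-0.684, 0.729, 0.003], [0.488, 0.46, -0.742], [-0.542, -0.506, -0.671]] 424.9969828776361
top [0.52608523 0.02088384 1.16776764] [[-0.0, -1.0, -0.006], [-0.999, 0.001, -0.054], [0.054, 0.006, -0.999]] 533.2665377860359
[0.16893567 0.60128386 0.22604717] [-3.25962083e-05  1.36501554e-01  9.90639626e-01 -6.75586714e-04] 0.09145169122346347 0.1
```

View pics/scene0.png

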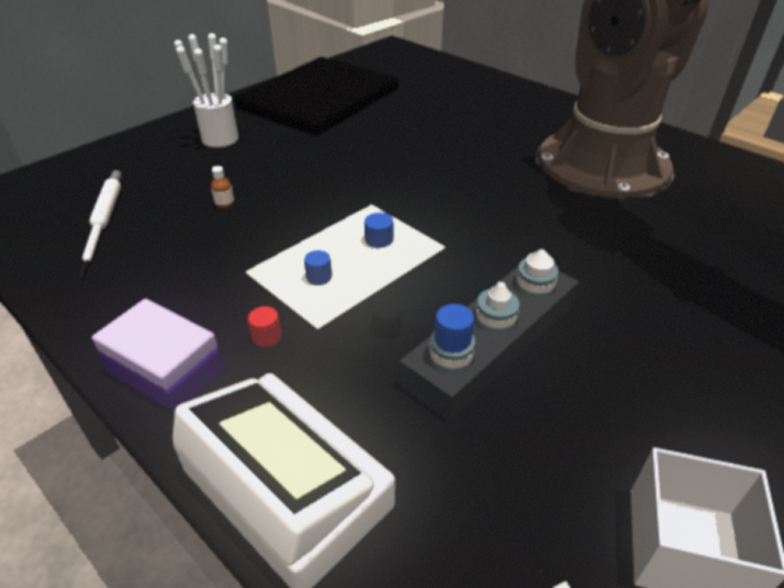

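View pics/top0.png

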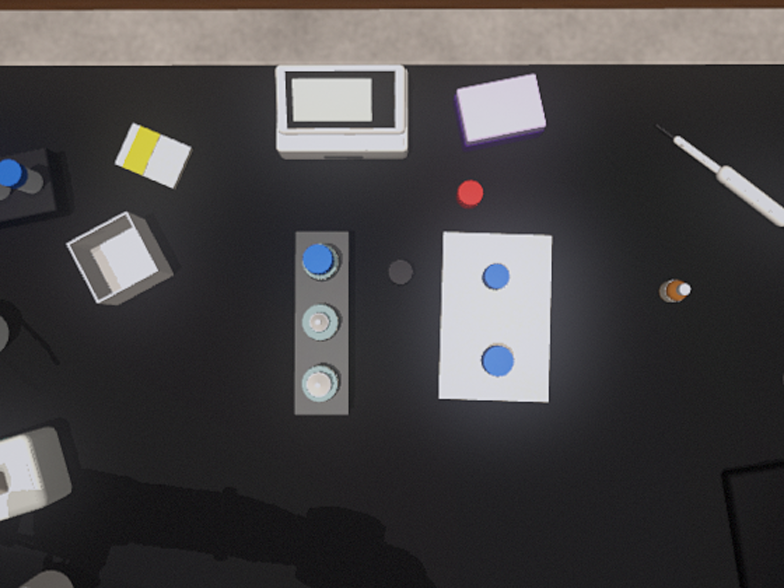

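The candidates in the top view (784-wide picture) are:
- Blue on the mat: (497,276), which looks narrow, and (498,360), which looks wide.
- Look-alikes: red (470,193), black (400,272), the closed bottle's cap (320,260), and a blue item at far left (12,172).
- Open bottles: (319,322), narrow collar, and (319,383), wide collar.

I choose the two blue caps on the mat, and will check them in a close crop while measuring.

```bash
python3 - <<'E'
from h import *
s=snap('top'); im=s['image']; hsv=cv2.cvtColor(im,cv2.COLOR_RGB2HSV)
save('crop.png',im[150:310,200:410],3.8)
m=cv2.inRange(hsv,(100,110,60),(130,255,255))
n,l,st,c=cv2.connectedComponentsWithStats(m)
for i in range(1,n):
    if st[i,4]>100:
        u,v=c[i]; 
        for z in(.022,.092): print('blue',c[i].round(1),st[i],z,pix2w(s,u,v,z).round(4), 'diam',2*np.sqrt(st[i,4]/np.pi)/s['fx']*(1.168-.03))
# white collar blobs & bottles
for nm,mm in(('white',cv2.inRange(hsv,(0,0,165),(40,70,255))),('body',cv2.inRange(im,(110,110,110),(255,255,255)))):
    mm=mm.copy(); mm[:,:205]=0; mm[:,255:]=0; mm[:200]=0; mm[300:]=0
    n,l,st,c=cv2.connectedComponentsWithStats(mm)
    for i in range(1,n):
        if st[i,4]>40: print(nm,c[i].round(1),st[i],pix2w(s,*c[i],.085 if nm=='white' else .07).round(4))
m=cv2.inRange(hsv,(0,0,60),(180,70,255)); 
print(im[230,205:255].tolist()[::3])
print(s['cx'],s['cy'])
# rack direction line
s2=snap('scene'); h2=cv2.cvtColor(s2['image'],cv2.COLOR_RGB2HSV)
m=cv2.inRange(h2,(100,130,60),(130,255,255)); n,l,st,c=cv2.connectedComponentsWithStats(m)
for i in range(1,n):
    if st[i,4]>100: print('scene blue',c[i].round(1),st[i],pix2w(s2,*c[i],.022).round(4))
print('scene nozzle tips',[pix2w(s2,u/1.4,v/1.4,.102).round(4) for u,v in((500,283),(541,250))])
E
```

```text
blue [  8.4 123.6] [  0 113  20  22 341] 0.022 [0.7702 0.6148 0.022 ] diam 0.04446621649217738
blue [  8.4 123.6] [  0 113  20  22 341] 0.092 [0.7553 0.5785 0.092 ] diam 0.04446621649217738
blue [226.8 184.8] [216 174  22  22 372] 0.022 [0.6362 0.1385 0.022 ] diam 0.04644344841706098
blue [226.8 184.8] [216 174  22  22 372] 0.092 [0.6295 0.1313 0.092 ] diam 0.04644344841706098
blue [354. 197.] [345 189  18  17 245] 0.022 [ 0.6097 -0.1355  0.022 ] diam 0.03769085859738885
blue [354. 197.] [345 189  18  17 245] 0.092 [ 0.6046 -0.1259  0.092 ] diam 0.03769085859738885
blue [355.1 257.3] [345 247  22  22 362] 0.022 [ 0.4803 -0.1368  0.022 ] diam 0.045814956006260864
blue [355.1 257.3] [345 247  22  22 362] 0.092 [ 0.4831 -0.1272  0.092 ] diam 0.045814956006260864
white [227.4 229.8] [222 224  12  12  95] [0.5385 0.1304 0.085 ]
white [227.3 274.3] [220 266  16  17 188] [0.4487 0.1301 0.085 ]
body [229. 248.] [ 211  200   38   96 3377] [0.5012 0.1284 0.07  ]
[[44, 43, 44], [41, 41, 42], [124, 121, 121], [119, 116, 116], [166, 186, 187], [173, 189, 191], [193, 187, 181], [212, 214, 221], [167, 162, 158], [181, 174, 168], [124, 141, 141], [166, 185, 186], [119, 121, 116], [106, 103, 104], [125, 123, 122], [39, 40, 40], [38, 39, 40]]
278.22938118782844 207.1977916789454
scene blue [270.7 160.3] [261 152  19  21 271] [ 0.4681 -0.1452  0.022 ]
scene blue [226. 185.] [218 180  17  12 160] [ 0.596  -0.1507  0.022 ]
scene blue [323.9 233. ] [311 216  28  35 801] [0.5671 0.088  0.022 ]
scene nozzle tips [array([0.537 , 0.1293, 0.102 ]), array([0.4463, 0.1291, 0.102 ])]
```

View pics/crop.png

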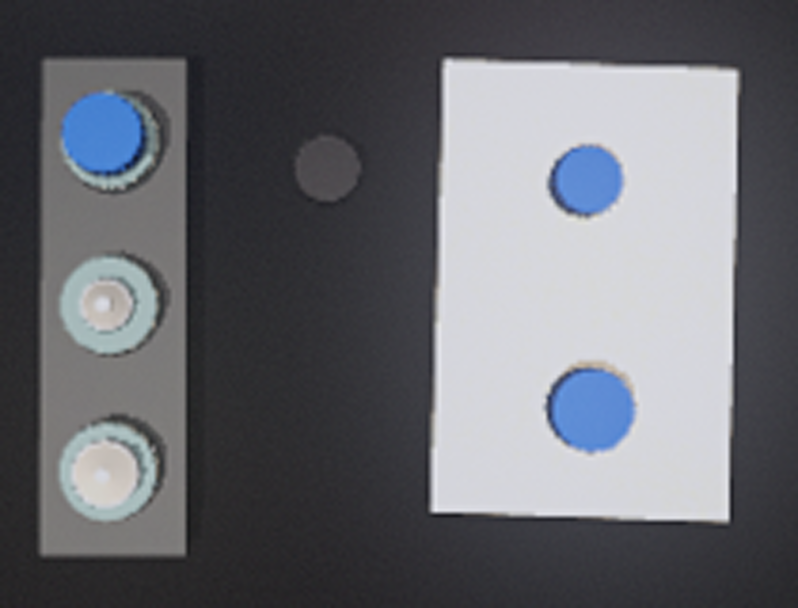

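The crop confirms the choice: narrow cap (587,180), 38 mm; wide cap (591,408), 46 mm. Narrow-collar bottle is at (107,303) and wide-collar at (107,473). The spacing is 89.8 mm, which fits the 90 mm well pitch, and the rack lies along x.

```bash
cat >> h.py <<'E'
from scipy.spatial.transform import Rotation
def go(*targets):
    st=env.state(); q=st['eef_rot']; R=Rotation.from_quat([q[1],q[2],q[3],q[0]]).as_matrix(); p=np.array(st['tcp_pos'])
    for T in targets: print(T,'-> cm',(R.T@(np.array(T)-p)*100).round(2))
    print('turn to y||Y:',np.degrees(np.arctan2(-R[0,1],R[1,1])).round(2),'t',st['time'],p.round(4),'Rz',R[:,2].round(3))
E
python3 -c "
from h import *
go((.481,-.1345,.2),(.481,-.1345,.08),(.481,-.1345,.012))"
```

```text
(0.481, -0.1345, 0.2) -> cm [-49.94 -62.41   2.69]
(0.481, -0.1345, 0.08) -> cm [-49.94 -62.39  14.69]
(0.481, -0.1345, 0.012) -> cm [-49.94 -62.39  21.49]
turn to y||Y: -15.69 t 0.2 [0.169  0.6014 0.2262] Rz [-0.    -0.001 -1.   ]
```

Call:
servo_tool(increments=[-49.9, -62.4, 2.7, -15.7, 100, -49.9, -62.4, 2.7, -15.7, 100, -49.9, -62.4, 2.7, -15.7, 100, -49.9, -62.4, 2.7, -15.7, 100, -49.9, -62.4, 2.7, -15.7, 100, -49.9, -62.4, 2.7, -15.7, 100, -49.9, -62.4, 2.7, -15.7, 100, -49.9, -62.4, 2.7, -15.7, 100, -49.9, -62.4, 2.7, -15.7, 100, -49.9, -62.4, 2.7, -15.7, 100], grip_force=8)

```text
time: 1.2
tcp_pos: [0.3643, 0.1397, 0.21]
eef_rot: [0.0, -0.0, 1.0, 0.0]
contact_force: [1.6, 1.1, -0.1]
finger_gap: 0.0916
grasp_force: 0.0
```

```bash
python3 -c "
from h import *
go((.481,-.1345,.2),(.481,-.1345,.08),(.481,-.1345,.012))"
```

```text
(0.481, -0.1345, 0.2) -> cm [-11.66 -27.42   0.99]
(0.481, -0.1345, 0.08) -> cm [-11.65 -27.43  12.99]
(0.481, -0.1345, 0.012) -> cm [-11.65 -27.43  19.79]
turn to y||Y: 0.02 t 1.2 [0.3643 0.1397 0.21  ] Rz [ 0.001  0.001 -1.   ]
```

Call:
servo_tool(increments=[-11.7, -27.4, 1, 0, 100, -11.7, -27.4, 1, 0, 100, -11.7, -27.4, 1, 0, 100, -11.7, -27.4, 1, 0, 100, -11.7, -27.4, 1, 0, 100, -11.7, -27.4, 1, 0, 100, -11.7, -27.4, 1, 0, 100, -11.7, -27.4, 10, 0, 100, -11.7, -27.4, 10, 0, 100, -11.7, -27.4, 10, 0, 100])

```text
time: 2.2
tcp_pos: [0.4774, -0.1314, 0.106]
eef_rot: [-0.004, -0.0, 1.0, 0.0]
contact_force: [-0.4, 1.2, 0.5]
finger_gap: 0.0919
grasp_force: 0.0
```

```bash
python3 -c "
from h import *
go((.481,-.1345,.06),(.481,-.1345,.012))
a=snap('top');b=snap('scene')
A=a['image'][200:320,290:420];B=b['image'][110:240,190:330]
save('g1.png',np.hstack([cv2.resize(A,(390,360)),cv2.resize(B,(390,360))]))"
```

```text
(0.481, -0.1345, 0.06) -> cm [-0.39 -0.32  4.59]
(0.481, -0.1345, 0.012) -> cm [-0.43 -0.32  9.39]
turn to y||Y: 0.0 t 2.2 [ 0.4774 -0.1314  0.106 ] Rz [-0.008  0.001 -1.   ]
```

View pics/g1.png

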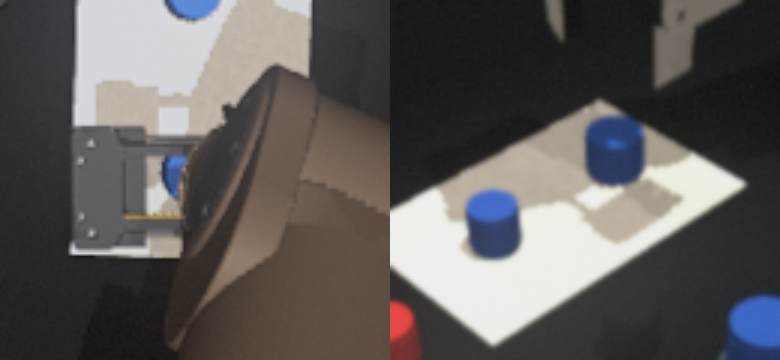

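```bash
python3 -c "
from h import *
go((.481,-.1345,.06),(.481,-.1345,.012)); print(np.round(env.state()['joints'],2))"
```

```text
(0.481, -0.1345, 0.06) -> cm [-0.04 -0.21  5.02]
(0.481, -0.1345, 0.012) -> cm [-0.05 -0.21  9.82]
turn to y||Y: -0.0 t 2.3 [ 0.4807 -0.1324  0.1102] Rz [-0.002  0.    -1.   ]
[-0.19  0.39  0.46  2.04 -0.25  0.76  1.99]
```

Call:
servo_tool(increments=[0, -0.2, 2, 8.5, 100, 0, -0.2, 4, 17, 100, 0, -0.2, 5, 25.5, 100, 0, -0.2, 5, 34, 100, 0, -0.2, 5, 42.5, 100, 0, -0.2, 5, 51, 100, 0, -0.2, 5, 59.5, 100, 0, -0.2, 5, 68, 100, 0, -0.2, 5, 76.5, 100, 0, -0.2, 5, 85, 100])

```text
time: 3.3
tcp_pos: [0.4832, -0.1338, 0.0623]
eef_rot: [0.001, 0.677, 0.736, 0.002]
contact_force: [0.1, -0.4, 0.4]
finger_gap: 0.0918
grasp_force: 0.0
```

Call:
servo_tool(increments=[0, 0, 1.5, 5, 100, 0, 0, 3, 5, 100, 0, 0, 4, 5, 100, 0, 0, 4.7, 5, 100, 0, 0, 4.7, 5, 70, 0, 0, 4.7, 5, 55, 0, 0, 4.7, 5, 40, 0, 0, 4.7, 5, 40, 0, 0, 4.7, 5, 40, 0, 0, 4.7, 5, 40], grip_force=4)

```text
time: 4.3
tcp_pos: [0.481, -0.1344, 0.0129]
eef_rot: [0.0, 0.707, 0.707, 0.0]
contact_force: [-0.3, 0.1, 0.5]
finger_gap: 0.0485
grasp_force: 0.2
```

Call:
servo_tool(increments=[0, 0, 0, 0, 40, 0, 0, 0, 0, 40, 0, 0, 0, 0, 40, 0, 0, 0, 0, 40])

```text
time: 4.7
tcp_pos: [0.481, -0.1344, 0.0129]
eef_rot: [0.0, 0.707, 0.707, 0.0]
contact_force: [-1.1, 0.8, 2.4]
finger_gap: 0.0468
grasp_force: 4.0
```

Call:
servo_tool(increments=[0, 0, 0, 0, 75, 0, 0, 0, 0, 75, 0, 0, 0, -8.5, 75, 0, 0, 0, -17, 75, 0, 0, 0, -25.5, 75, 0, 0, 0, -34, 75, 0, 0, 0, -42.5, 75, 0, 0, 0, -51, 75, 0, 0, 0, -59.5, 75, 0, 0, 0, -68, 75])

```text
time: 5.7
tcp_pos: [0.4809, -0.1345, 0.0128]
eef_rot: [0.0, 0.188, 0.982, -0.0]
contact_force: [-0.7, -0.1, 0.1]
finger_gap: 0.069
grasp_force: 0.0
```

Call:
servo_tool(increments=[0, 0, 0, -8.5, 75, 0, 0, 0, -17, 75, 0, 0, 0, -22, 75, 0, 0, 0, -22, 60, 0, 0, 0, -22, 35, 0, 0, 0, -22, 35, 0, 0, 0, -22, 35, 0, 0, 0, -22, 35, 0, 0, 0, -22, 35, 0, 0, 0, -22, 35], grip_force=12)

```text
time: 6.7
tcp_pos: [0.4809, -0.1343, 0.0128]
eef_rot: [-0.0, 0.0, 1.0, 0.0]
contact_force: [0.1, 0.1, -0.6]
finger_gap: 0.045
grasp_force: 12.0
```

```bash
python3 -c "
from h import *
go((.448,.130,.17),(.448,.130,.082)); print(env.state()['finger_gap'],env.state()['grasp_force'])"
```

```text
(0.448, 0.13, 0.17) -> cm [  3.29  26.43 -15.72]
(0.448, 0.13, 0.082) -> cm [ 3.29 26.43 -6.92]
turn to y||Y: -0.0 t 6.7 [ 0.4809 -0.1343  0.0128] Rz [-0.  0. -1.]
0.04501205199314607 11.999968579038978
```

Call:
servo_tool(increments=[0, 0, -5, 0, 35, 0, 0, -10, 0, 35, 1, 3, -14, 0, 35, 2, 8, -15.7, 0, 35, 3.3, 13, -15.7, 0, 35, 3.3, 18, -15.7, 0, 35, 3.3, 22, -15.7, 0, 35, 3.3, 25, -15.7, 0, 35, 3.3, 26.4, -14, 0, 35, 3.3, 26.4, -12, 0, 35])

```text
time: 7.7
tcp_pos: [0.4483, 0.1328, 0.1329]
eef_rot: [0.001, -0.002, 1.0, 0.001]
contact_force: [1.0, 0.2, -0.8]
finger_gap: 0.045
grasp_force: 12.0
```

Call:
servo_tool(increments=[0, 0, 0, 0, 35, 0, 0, 0, 0, 35])

```text
time: 7.9
tcp_pos: [0.4477, 0.1291, 0.133]
eef_rot: [-0.0, 0.0, 1.0, -0.0]
contact_force: [1.1, 0.4, -0.6]
finger_gap: 0.0453
grasp_force: 12.0
```

```bash
python3 -c "
from h import *
go((.448,.130,.11),(.448,.130,.0825)); print(env.state()['finger_gap'],env.state()['grasp_force'])
b=snap('scene');B=b['image'][120:260,320:440]
a=snap('top');A=a['image'][210:330,170:290]
save('p1.png',np.hstack([cv2.resize(B,(480,560),interpolation=2),cv2.resize(A,(320,560)[:1]+(560,))]))
p=np.array(env.state()['tcp_pos']); print('bore axis pix',[((w2pix(b,(p[0],p[1],z))-[320,120])*4).round(0) for z in(p[2]-.01,.102,.087,.073)])
print('meas axis pix',[((w2pix(b,(.448,.13,z))-[320,120])*4).round(0) for z in(.102,.087,.073)])"
```

```text
(0.448, 0.13, 0.11) -> cm [-0.03  0.09  2.3 ]
(0.448, 0.13, 0.0825) -> cm [-0.03  0.09  5.05]
turn to y||Y: -0.04 t 7.9 [0.4477 0.1291 0.133 ] Rz [-0.001 -0.001 -1.   ]
0.045253774304616336 11.999896243214607
bore axis pix [array([271., 198.]), array([263., 236.]), array([258., 262.]), array([253., 286.])]
meas axis pix [array([265., 237.]), array([260., 263.]), array([255., 287.])]
```

View pics/p1.png

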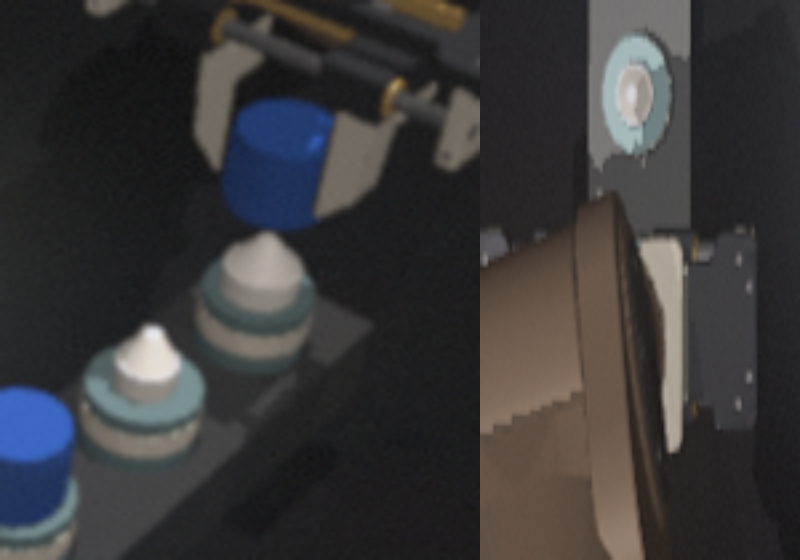

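The left half shows the wide cap held level at (275,165), right above the wide bottle. Its nozzle tip is at (268,235), against (265,237) predicted, so about 1 mm off. The right half shows only the narrow bottle in the clear. Lowering now.

Call:
servo_tool(increments=[0, 0.1, 0.5, 0, 35, 0, 0.1, 1, 0, 35, 0, 0.1, 1.5, 0, 35, 0, 0.1, 2, 0, 35, 0, 0.1, 2.5, 0, 35, 0, 0.1, 2.8, 0, 35, 0, 0.1, 3.1, 0, 35, 0, 0.1, 3.4, 0, 35, 0, 0.1, 3.6, 0, 35, 0, 0.1, 3.6, 0, 35])

```text
time: 9.0
tcp_pos: [0.4478, 0.1305, 0.0966]
eef_rot: [-0.0, -0.0, 1.0, -0.0]
contact_force: [-0.4, -0.6, -0.3]
finger_gap: 0.0456
grasp_force: 12.0
```

Call:
servo_tool(increments=[0, 0, 0.3, 0, 35, 0, 0, 0.6, 0, 35, 0, 0, 0.9, 0, 35, 0, 0, 1.2, 0, 35, 0, 0, 1.4, 0, 35, 0, 0, 1.4, 0, 35])

```text
time: 9.6
tcp_pos: [0.448, 0.1306, 0.0827]
eef_rot: [-0.0, -0.0, 1.0, 0.0]
contact_force: [0.4, 0.4, 1.1]
finger_gap: 0.0453
grasp_force: 12.0
```

Call:
servo_tool(increments=[0, 0, 0, 0, 75, 0, 0, 0, 0, 75, 0, 0, 0, 0, 75, 0, 0, -1, 0, 75, 0, 0, -3, 0, 75, 0, 0, -6, 0, 75, 0, 0, -10, 0, 75, 0, 0, -10, 0, 100, 0, 0, -10, 0, 100])

```text
time: 10.5
tcp_pos: [0.4485, 0.1309, 0.1842]
eef_rot: [0.001, -0.0, 1.0, 0.001]
contact_force: [0.5, 0.7, -0.5]
finger_gap: 0.0803
grasp_force: 0.0
```

```bash
python3 -c "
from h import *
go((.6085,-.133,.17),(.6085,-.133,.06)); print(np.round(env.state()['joints'],2))
b=snap('scene');B=b['image'][120:260,320:440]
save('p2.png',cv2.resize(B,(480,560),interpolation=2))"
```

```text
(0.6085, -0.133, 0.17) -> cm [-15.99 -26.4    1.42]
(0.6085, -0.133, 0.06) -> cm [-15.96 -26.42  12.42]
turn to y||Y: 0.01 t 10.5 [0.4485 0.1309 0.1842] Rz [ 0.002  0.002 -1.   ]
[-0.7   0.22  0.36  2.02 -0.1   0.91  1.29]
```

View pics/p2.png

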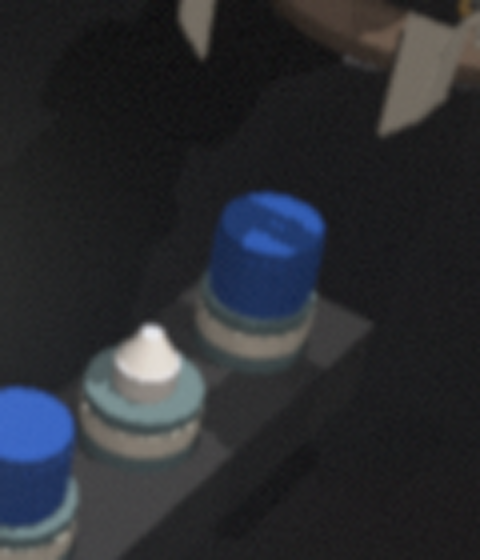

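The wide cap sits fully down at (268,255) and the fingers are clear above it. The narrow cap is next, done the same way.

Call:
servo_tool(increments=[-16, -26.4, 1, 0, 100, -16, -26.4, 1, 0, 100, -16, -26.4, 1, 0, 100, -16, -26.4, 1, 0, 100, -16, -26.4, 1, 0, 100, -16, -26.4, 1, 0, 100, -16, -26.4, 1, 0, 100, -16, -26.4, 3, 8, 100, -16, -26.4, 6, 16, 100, -16, -26.4, 9, 24, 100])

```text
time: 11.55
tcp_pos: [0.6072, -0.1332, 0.091]
eef_rot: [-0.001, 0.211, 0.978, 0.0]
contact_force: [-0.2, 0.7, 0.1]
finger_gap: 0.092
grasp_force: 0.0
```

Call:
servo_tool(increments=[0, 0, 1, 8.5, 100, 0, 0, 2, 17, 100, 0, 0, 2.5, 25.5, 100, 0, 0, 2.5, 34, 100, 0, 0, 2.5, 42.5, 100, 0, 0, 2.5, 51, 100, 0, 0, 2.5, 59.5, 100, 0, 0, 2.5, 66, 100, 0, 0, 2.5, 66, 100, 0, 0, 2.5, 66, 100])

```text
time: 12.55
tcp_pos: [0.6073, -0.133, 0.067]
eef_rot: [-0.001, 0.706, 0.708, -0.001]
contact_force: [-0.3, -0.6, 0.0]
finger_gap: 0.0919
grasp_force: 0.0
```

```bash
python3 -c "
from h import *
go((.6085,-.133,.06),(.6085,-.133,.012))"
```

```text
(0.6085, -0.133, 0.06) -> cm [-0.    0.12  0.7 ]
(0.6085, -0.133, 0.012) -> cm [-0.    0.13  5.5 ]
turn to y||Y: -89.79 t 12.55 [ 0.6073 -0.133   0.067 ] Rz [-0.002 -0.    -1.   ]
```

Call:
servo_tool(increments=[0, 0.1, 1.5, 0, 100, 0, 0.1, 3, 0, 100, 0, 0.1, 4.5, 0, 100, 0, 0.1, 5.4, 0, 100, 0, 0.1, 5.4, 0, 60, 0, 0.1, 5.4, 0, 30, 0, 0.1, 5.4, 0, 30, 0, 0.1, 5.4, 0, 30, 0, 0.1, 5.4, 0, 30, 0, 0.1, 5.4, 0, 30], grip_force=4)

```text
time: 13.55
tcp_pos: [0.6092, -0.1333, 0.0142]
eef_rot: [0.0, 0.707, 0.707, 0.0]
contact_force: [0.1, -0.4, -0.6]
finger_gap: 0.0482
grasp_force: 0.0
```

Call:
servo_tool(increments=[0, 0, 0, 0, 30, 0, 0, 0, 0, 30, 0, 0, 0, 0, 30, 0, 0, 0, 0, 30, 0, 0, 0, 0, 30, 0, 0, 0, 0, 30])

```text
time: 14.15
tcp_pos: [0.609, -0.1334, 0.0139]
eef_rot: [0.0, 0.707, 0.707, 0.0]
contact_force: [0.1, 0.9, 2.1]
finger_gap: 0.0378
grasp_force: 4.0
```

Call:
servo_tool(increments=[0, 0, 0, 0, 75, 0, 0, 0, 0, 75, 0, 0, 0.1, -8.5, 75, 0, 0, 0.1, -17, 75, 0, 0, 0.1, -25.5, 75, 0, 0, 0.1, -34, 75, 0, 0, 0.1, -42.5, 75, 0, 0, 0.1, -51, 75, 0, 0, 0.1, -59.5, 75, 0, 0, 0.1, -68, 75])

```text
time: 15.15
tcp_pos: [0.6089, -0.1335, 0.0127]
eef_rot: [-0.0, 0.188, 0.982, -0.0]
contact_force: [-1.0, -0.2, -0.3]
finger_gap: 0.0688
grasp_force: 0.0
```

Call:
servo_tool(increments=[0, 0, 0, -8.5, 75, 0, 0, 0, -17, 75, 0, 0, 0, -22, 75, 0, 0, 0, -22, 60, 0, 0, 0, -22, 27, 0, 0, 0, -22, 27, 0, 0, 0, -22, 27, 0, 0, 0, -22, 27, 0, 0, 0, -22, 27, 0, 0, 0, -22, 27], grip_force=12)

```text
time: 16.15
tcp_pos: [0.6089, -0.1333, 0.0128]
eef_rot: [-0.0, -0.0, 1.0, -0.0]
contact_force: [-0.4, 0.4, -0.1]
finger_gap: 0.0375
grasp_force: 12.0
```

Call:
servo_tool(increments=[0, 0, 0, 0, 27, 0, 0, 0, 0, 27, 0, 0, 0, 0, 27])

```text
time: 16.45
tcp_pos: [0.6089, -0.1334, 0.0128]
eef_rot: [0.0, -0.0, 1.0, 0.0]
contact_force: [0.2, 0.3, -0.5]
finger_gap: 0.0375
grasp_force: 12.0
```

```bash
python3 -c "
from h import *
go((.538,.1303,.17),(.538,.1303,.133))"
```

```text
(0.538, 0.1303, 0.17) -> cm [  7.09  26.37 -15.72]
(0.538, 0.1303, 0.133) -> cm [  7.09  26.37 -12.02]
turn to y||Y: 0.0 t 16.45 [ 0.6089 -0.1334  0.0128] Rz [ 0.  0. -1.]
```

Call:
servo_tool(increments=[0, 0, -5, 0, 27, 0, 0, -10, 0, 27, 1, 3, -14, 0, 27, 3, 8, -16.2, 0, 27, 5, 13, -16.2, 0, 27, 7.1, 18, -16.2, 0, 27, 7.1, 22, -16.2, 0, 27, 7.1, 25, -15.7, 0, 27, 7.1, 26.4, -14, 0, 27, 7.1, 26.4, -12, 0, 27])

```text
time: 17.45
tcp_pos: [0.538, 0.1346, 0.133]
eef_rot: [0.001, -0.003, 1.0, 0.001]
contact_force: [0.2, -1.1, -0.1]
finger_gap: 0.0374
grasp_force: 12.0
```

Call:
servo_tool(increments=[0, 0, 0, 0, 27, 0, 0, 0, 0, 27, 0, 0, 0, 0, 27])

```text
time: 17.75
tcp_pos: [0.5386, 0.13, 0.1339]
eef_rot: [0.001, 0.001, 1.0, 0.0]
contact_force: [-0.2, -1.0, 0.7]
finger_gap: 0.0374
grasp_force: 12.0
```

```bash
python3 -c "
from h import *
b=snap('scene');B=b['image'][120:260,320:440]
save('p3.png',cv2.resize(B,(480,560),interpolation=2))
go((.538,.1303,.0965),(.538,.1303,.0827)); print(env.state()['finger_gap'],env.state()['grasp_force'])
print('meas axis pix',[((w2pix(b,(.538,.1303,z))-[320,120])*4).round(0) for z in(.123,.102,.087,.073)])"
```

```text
(0.538, 0.1303, 0.0965) -> cm [0.07 0.02 3.74]
(0.538, 0.1303, 0.0827) -> cm [0.07 0.02 5.12]
turn to y||Y: -0.06 t 17.8 [0.5387 0.1301 0.1339] Rz [ 0.002  0.    -1.   ]
0.03764027618560224 11.999939025845379
meas axis pix [array([155., 292.]), array([149., 331.]), array([145., 357.]), array([141., 381.])]
```

View pics/p3.png

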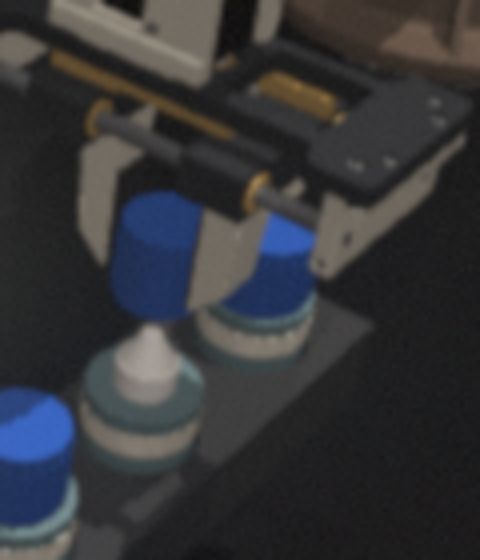

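The narrow cap is held level at (160,255) above the narrow bottle's nozzle at (152,330), predicted (149,331). Lowering.

Call:
servo_tool(increments=[0, 0, 0.5, 0, 27, 0, 0, 1, 0, 27, 0, 0, 1.5, 0, 27, 0, 0, 2, 0, 27, 0, 0, 2.5, 0, 27, 0, 0, 2.8, 0, 27, 0, 0, 3.1, 0, 27, 0, 0, 3.4, 0, 27, 0, 0, 3.6, 0, 27, 0, 0, 3.6, 0, 27])

```text
time: 18.8
tcp_pos: [0.5378, 0.1306, 0.0966]
eef_rot: [-0.0, -0.0, 1.0, -0.0]
contact_force: [0.1, -0.3, -0.4]
finger_gap: 0.0374
grasp_force: 12.0
```

Call:
servo_tool(increments=[0, 0, 0.3, 0, 27, 0, 0, 0.6, 0, 27, 0, 0, 0.9, 0, 27, 0, 0, 1.2, 0, 27, 0, 0, 1.4, 0, 27, 0, 0, 1.4, 0, 27])

```text
time: 19.4
tcp_pos: [0.538, 0.1306, 0.0828]
eef_rot: [0.0, -0.0, 1.0, 0.0]
contact_force: [0.1, 0.6, -0.0]
finger_gap: 0.0378
grasp_force: 12.0
```

Call:
servo_tool(increments=[0, 0, 0, 0, 75, 0, 0, 0, 0, 75, 0, 0, 0, 0, 75, 0, 0, -1, 0, 75, 0, 0, -3, 0, 75, 0, 0, -6, 0, 75, 0, 0, -10, 0, 75, 0, 0, -13, 0, 75, 0, -10, -13, 0, 75, 0, -10, -13, 0, 75])

```text
time: 20.4
tcp_pos: [0.5387, 0.031, 0.2148]
eef_rot: [0.002, -0.002, 1.0, 0.001]
contact_force: [0.7, -2.2, 0.0]
finger_gap: 0.0691
grasp_force: 0.0
```

Call:
servo_tool(increments=[0, -15, 0, 0, 75, 0, -15, 0, 0, 75, 0, -15, 0, 0, 75, 0, -15, 0, 0, 75, 0, -15, 0, 0, 75, 0, -15, 0, 0, 75])

```text
time: 21.0
tcp_pos: [0.5381, -0.1181, 0.2131]
eef_rot: [0.0, -0.001, 1.0, 0.0]
contact_force: [-1.2, 0.9, -0.9]
finger_gap: 0.0688
grasp_force: 0.0
```

```bash
python3 -c "
from h import *
b=snap('scene');B=b['image'][120:280,300:440]; a=snap('top')['image'][160:300,190:280]
save('p4.png',np.hstack([cv2.resize(B,(480,560),interpolation=2),cv2.resize(a,(320,560))]))"
```

```text
(no output)
```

View pics/p4.png

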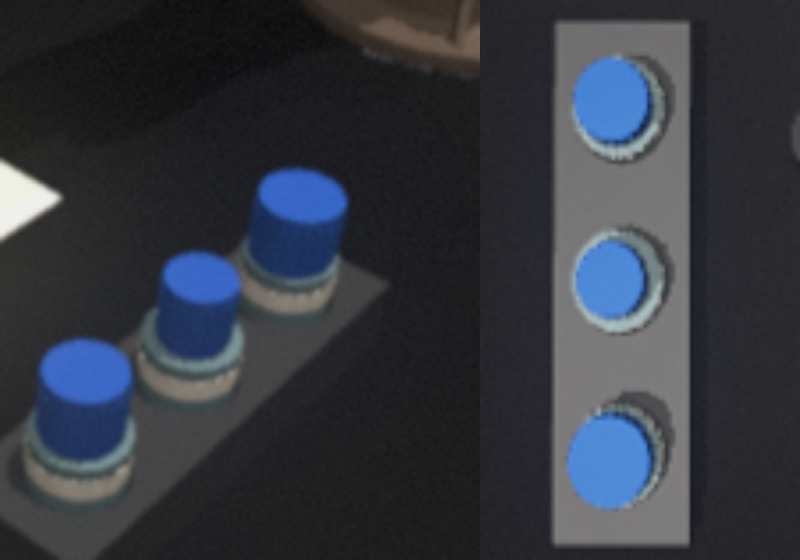

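Both caps are fully seated and upright: narrow at (200,305), wide at (295,225). All the bottles are standing and the arm is clear.

```bash
python3 -c "
from h import *
print(env.sign_off())"
```

```text
the job is handed in; nothing more can be done
None
```

The job is handed in after about 21 s of robot time: the last camera views show the narrow and wide caps fully down on their own bottles, both bottles upright in the rack and the arm clear, though the hand-in returned no verdict.

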